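# Change the machine bench over from the red supply to the blue one

## Task

Change this bench over from the red supply to the blue one. The red fuse carrier is latched down: press it fully in and let go, so that it springs up and stays up; then press the raised blue fuse carrier fully in and let go, so that it stays latched down. Red and blue must never be down together, so release red first, and do not press the yellow carrier.

Things in the scene. Friction and masses are not known exactly. Their poses are not given: they have to be found in the camera images.
- red_top (a point): Centre of the flat top of the red fuse carrier: a square cap, 50 x 50 mm, red on its upper 16 mm and white below, in the top of a fixed blue-grey box 100 x 100 mm and 60 mm high with coloured sockets on two sides. z up. The cap moves only straight up and down; its top is 90 mm above the table when up (white band shows), about 77.5 mm latched down, 66 mm at the hard stop. Starts latched down.
- red_carrier (a joint): How far the red carrier is in, in m: 0 up, about 0.0125 latched down, 0.0245 at the hard stop. Push-push latch: pressed to the stop and let go, it changes from latched down to up, or from up to latched down; a press that stops 3 mm or more short of the stop may not change it. The spring takes 2 to 5 N; the stop is rigid.
- blue_top (a point): Centre of the flat top of the blue fuse carrier, the same in shape, size and heights but blue on top, in its own box like the red one's. Starts up.
- blue_carrier (a joint): How far the blue carrier is in, in m: 0 up, about 0.0125 latched down, 0.0245 at the hard stop; the same latch and spring as the red one.
- yellow_top (a point): Centre of the flat top of the yellow fuse carrier, the same in shape, size and heights but yellow on top, in its own box like the red one's. Starts latched down and must not be pressed.
Things that resemble listed ones, but are neither listed nor needed, are in the scene too. Leave any purple look-alike of the part that bears red_top alone.

How it is judged:
By the outcome, as a careful person would: the job done as asked, in the order asked, and still so for the second after the job is handed in, with the robot touching nothing.
It also fails if it takes over 42 s, if anything falls off the work surface, if the arm or the gripper's body presses on something with over 40 N, if the wrist force passes 120 N, or if a joint passes its speed limit or range.

## Robot

A 6-joint arm with a two-finger parallel gripper is mounted at the origin on the work surface. World frame = base frame: x ahead of the robot, y to its left, z up, the work surface at z = 0. Lengths are in m, angles in rad, forces in N, time in s.
With the tool pointing down it reaches from about 0.425 to 0.95 m from the base axis. Payload 14.7 kg.
Tool frame: the origin (TCP) lies on the centre line of the jaws, within the pads' length; the fingertips stand r.tips_ahead ahead of it and the grasp point (between the pads) lies 2 mm behind it (r.tips_ahead is the distance from the TCP to the fingertips, in m); z points along the fingers, y is the direction in which the jaws open and shut (so a half turn about z gives the same grasp; the last joint's range is limited). The gripper opens to 85 mm and grips with 20 to 120 N. Pads are 22 mm wide; open, the fingers measure 114 mm over their backs; the gripper's body (76 mm by 85 mm) begins 54 mm behind the grasp point. The pads swing forward as they close: fully open they stand 13 mm farther back than shut.
Start: joints at [-1.218, 0.48, 1.596, -0, 1.065, -0.047], TCP at [0.253, -0.599, 0.209] pointing down, gripper open.
Joint ranges: [-2.75, 2.75], [-0.82, 2.05], [0.23, 2.67], [-1.56, 4.7], [0.09, 2.69], [-2.92, 2.92]. Speed limits (rad/s): [1.89, 1.89, 2.39, 3.01, 3.01, 3.01].

## Interface

Orientations are given as [roll, pitch, yaw] about the fixed x, y, z axes, in that order (R = Rz(yaw) Ry(pitch) Rx(roll)).
In Python, from bench import r, jaws, status, vision, job gives the robot as it stands. The module is installed in compiled form; this text tells all that it offers. Calls block until the motion is done:
- r.move_ptp(position, orientation): joint-space move of the TCP to a pose.
- r.movel(position, attitude=None, rate=0.15, f_stop=None): straight line of the TCP; attitude=None keeps the orientation; rate is the mean speed in m/s. With f_stop (N) it stops when the force on the tool has changed by that much, and returns True; else False.
- r.movej(angles): joint-space move.
- jaws.set_gripper(opening, grip_force=None): finger opening in m; grip_force is the grip in N (None keeps the last); returns when the fingers have stopped.
- r.sleep(seconds).
- r.solve_ik(position, orientation): joint angles nearest the present ones, or None.
- status.sense(): the state.
- vision.camera(name): name is "side" or "top" or "wrist"; returns the picture (384x512x3 uint8, red, green, blue); there is no depth.
- vision.camera_model(name): a dict with "fx", "fy", "cx", "cy" (pixels), "extrinsics" (4x4, takes a point from camera to world coordinates). Camera axes: x right, y down, z forward; pixel columns grow to the right and rows downward; lengths in m; the calibration is good to about 2 mm. A picture is of the moment at which its call begins: read the wrist's pose just before it. camera_model takes no time and is no camera call; for the wrist camera it gives the pose at the moment of the call.
A pose or a line that the arm cannot do raises r.IKError and nothing moves.
- job.hand_in(): hands the job in, once; it reports no verdict.
Trained networks look in the newest picture that a camera, given by its name, has taken for a name from the list of things; names that differ only in an ending like _2 or _b are one class to them, and where a whole thing is asked for, a point or a joint stands for the part that bears it (a point fixed in the world has none). Each returns a list of dicts, best first, with "p" (0 to 1); they miss things now and then, are a little off and sometimes report something else, mostly with a low value. They report only what shows in the picture. A call takes as long as a camera call. They do not tell look-alikes from the thing itself.
- vision.outline_of(camera, target): "mask" (384x512 bool, what is visible of it) and "box" ([left, top, width, height] in pixels, round what is visible of it).
- vision.mark_of(camera, target): "point" ([column, row] in pixels: a listed point, or the origin of a listed thing).
The state is a dict: "clock": time; "joints": joint angles; "joint_vel": joint speeds; "joint_torque": joint torques, N m; "position": TCP position; "orientation": TCP orientation; "contact_force": force on the tool from outside, world axes, zero at the start; "moment": the same for the moment, N m; "gripper_width": finger opening in m.
Only numpy, scipy, OpenCV 4.12 (cv2) and the standard library are available. Lean on these libraries where they do the work, as an engineer would, in place of code of your own. Each camera call takes 0.05 s, during which the arm holds its last target.

## Working session

There is one attempt and no reset: what is moved stays moved. The work goes in short steps, each a Python script; the robot and the scene stay as the last script left them, time stands still between calls to the robot, and variables do not carry over. Pictures are saved under pics/ and viewed, and the job is handed in when it is done.

```bash
mkdir -p pics
cat > h.py <<'E'
from bench import r, jaws, status, vision, job
import numpy as np, cv2
def pix2z(cam,p,z,m=None):
    m=m or vision.camera_model(cam); E=np.array(m["extrinsics"])
    d=E[:3,:3]@np.array([(p[0]-m["cx"])/m["fx"],(p[1]-m["cy"])/m["fy"],1]); o=E[:3,3]
    return o+d*(z-o[2])/d[2]
def proj(cam,P):
    m=vision.camera_model(cam); E=np.linalg.inv(np.array(m["extrinsics"])); c=E[:3,:3]@np.array(P)+E[:3,3]
    return [m["fx"]*c[0]/c[2]+m["cx"],m["fy"]*c[1]/c[2]+m["cy"]]
def save(img,n): cv2.imwrite("pics/"+n,cv2.cvtColor(img,cv2.COLOR_RGB2BGR))
E
python3 - <<'E'
from h import *
print(r.tips_ahead)
for c in("top","side"):
    save(vision.camera(c),c+"1.png")
    for t,z in(("red_top",.0775),("blue_top",.09),("yellow_top",.0775)):
        for k in vision.mark_of(c,t)[:3]: print(c,t,k["p"],np.round(k["point"],1),pix2z(c,k["point"],z).round(4))
print(status.sense()["clock"])
E
```

```text
0.017
top red_top 0.66 [348.2 232.2] [ 0.3915 -0.173   0.0775]
top red_top 0.62 [382.2 148.7] [ 0.5538 -0.2385  0.0775]
top blue_top 0.95 [137.3 165.8] [0.514  0.2308 0.09  ]
top yellow_top 0.63 [248.6 142.2] [0.5633 0.021  0.0775]
side red_top 0.88 [262.9 139.9] [ 0.5521 -0.2334  0.0775]
side red_top 0.87 [326.4 164.9] [ 0.3986 -0.1878  0.0775]
side yellow_top 0.66 [202.9 205.8] [0.5595 0.0266 0.0775]
0.4
```

View pics/top1.png

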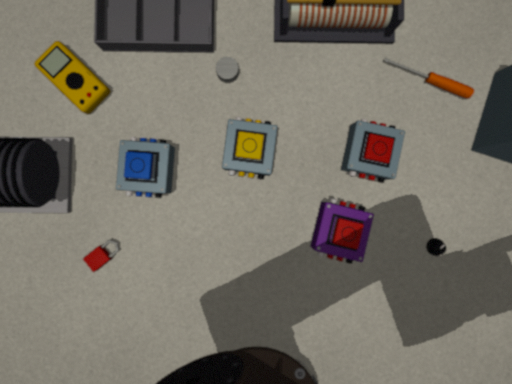

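View pics/side1.png

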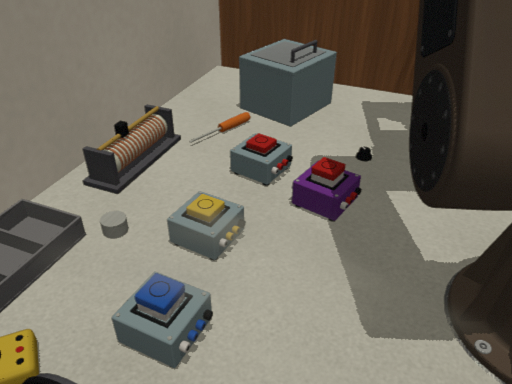

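The candidates for red in the top view are the grey-blue box at (382,149), cap down, and the purple box at (348,232), cap up. The grey-blue one fits: it matches the described box colour and it is latched down. The purple one is the look-alike. Blue is at (137,166) and yellow at (249,142). I'll confirm with an enlarged crop and cross-check the positions.

Run:
```python
from h import *
t=cv2.imread("pics/top1.png");s=cv2.imread("pics/side1.png")
a=cv2.resize(t[105:275,300:420],(400,567));b=cv2.resize(s[120:230,220:370],(400,293),interpolation=cv2.INTER_CUBIC);c=cv2.resize(s[260:370,100:225],(400,270))
cv2.imwrite("pics/crop1.png",np.hstack([a,cv2.resize(np.vstack([b,c]),(400,567))]))
for c in("top","side"):
    m=vision.camera_model(c); print(c,np.array(m["extrinsics"])[:3,3].round(3))
    vision.camera(c)
    for n,z in(("red_top",.0775),("blue_top",.09)):
        for k in vision.outline_of(c,n)[:2]:
            M=k["mask"]; v,u=np.nonzero(M); print(c,n,k["p"],k["box"],u.mean(),v.mean())
print("blue side proj",proj("side",[.514,.2308,.09]))
# toolbox top from side/top: near corner
print("box corner z=0 (top px 472,152)",pix2z("top",(472,152),0.0), "side base corner", pix2z("side",(287,119),0))
print("side: top edge pixel",[proj("side",[*pix2z("side",(287,119),0)[:2],z]) for z in(.1,.15,.2)])
print([ (z, r.solve_ik([.253,-.599,z],status.sense()["orientation"]) is not None) for z in (.25,.3,.35)], status.sense()["orientation"])
```

```text
top [0.462 0.016 0.749]
top red_top 0.84 [329.4, 218.9, 33.9, 32.8] 347.3001277139208 233.29885057471265
top red_top 0.72 [363.2, 134.8, 31.9, 28.6] 378.27926657263754 148.6093088857546
top blue_top 0.57 [124.6, 152.0, 30.7, 25.6] 139.15837696335078 165.32198952879583
side [0.229 0.584 0.559]
side red_top 0.65 [246.0, 135.6, 30.7, 16.2] 261.4788029925187 143.20448877805487
side red_top 0.59 [308.6, 155.3, 38.6, 28.0] 327.3914728682171 170.9108527131783
side blue_top 0.92 [134.6, 273.4, 48.5, 51.5] 159.76860537836149 296.24953095684805
blue side proj [np.float64(161.20159384308286), np.float64(289.23125097520295)]
box corner z=0 (top px 472,152) [ 0.55967372 -0.46334545  0.        ] side base corner [ 0.58792893 -0.49901354  0.        ]
side: top edge pixel [[np.float64(288.669394753387), np.float64(83.69104593426512)], [np.float64(289.5668922311933), np.float64(64.70829955047401)], [np.float64(290.5105643834638), np.float64(44.74892408818178)]]
[(0.25, True), (0.3, True), (0.35, True)] [3.14159107e+00 1.25453479e-05 3.99780777e-01]
```

View pics/crop1.png

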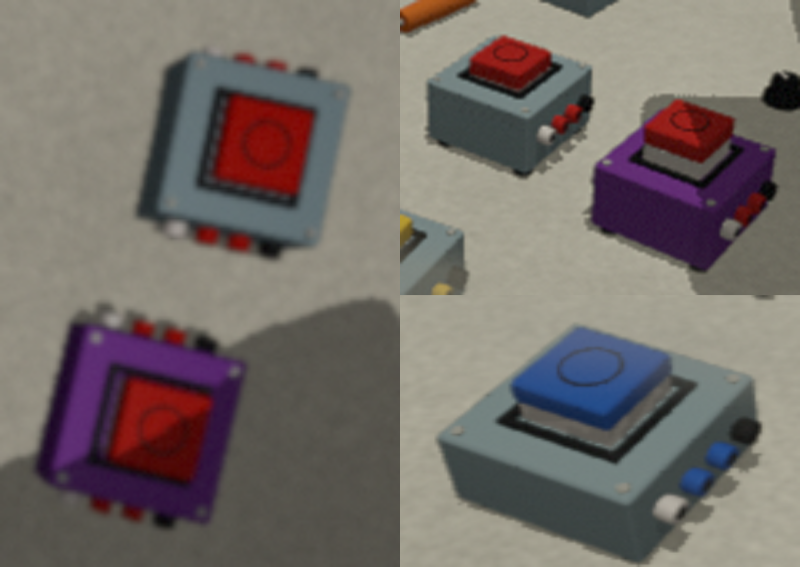

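The crop confirms it. The grey-blue box has its red cap down, with no white band showing. The purple one is up and stays untouched. Both cameras agree: red is at about (0.553, -0.234) and blue at about (0.513, 0.231). I'll press red with the jaws closed.

```bash
cat >> h.py <<'E'
def press(x,y,ztop,ori):
    s0=status.sense()
    r.movel([x,y,ztop+.017+.025],ori,rate=.12)
    hit=r.movel([x,y,.062+.017],rate=.03,f_stop=18)
    s=status.sense(); print("hit",hit,s["position"].round(4) if hasattr(s["position"],"round") else s["position"],"tip z",s["position"][2]-.017,np.round(s["contact_force"],1))
    return hit
E
python3 - <<'E'
from h import *
s=status.sense();o=list(s["orientation"])
jaws.set_gripper(0.0)
r.movel([.253,-.599,.32],rate=.2)
ori=[np.pi,0,np.pi/2-.17-np.pi/2]
r.move_ptp([.5535,-.234,.25],ori)
save(vision.camera("wrist"),"w1.png")
for k in vision.mark_of("wrist","red_top")[:2]: print(k["p"],k["point"],pix2z("wrist",k["point"],.0775))
print(status.sense()["clock"],status.sense()["position"],status.sense()["gripper_width"])
E
```

```text
0.81 [245.5, 159.1] [ 0.55809548 -0.23012098  0.0775    ]
0.58 [224.6, 294.8] [ 0.3870813  -0.17194644  0.0775    ]
4.0083 [ 0.55326063 -0.23485318  0.2500427 ] 6.512766943821953e-06
```

View pics/w1.png

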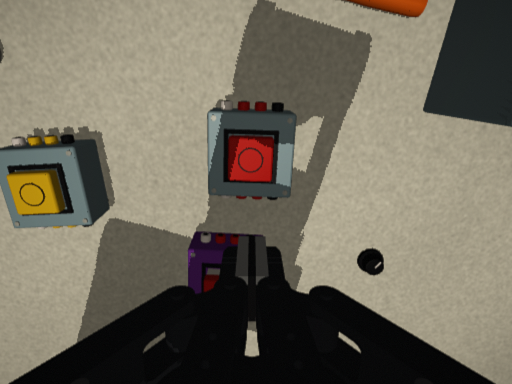

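The wrist view shows the red cap's circle at (251,159) in a grey-blue box. The purple box is partly behind the fingers at (225,265). That agrees to within a few mm, so I'll press.

Run:
```python
from h import *
ori=[np.pi,0,-.17]
press(.555,-.2345,.0775,ori)
r.sleep(.1)
r.movel([.555,-.2345,.2],rate=.12)
save(vision.camera("side"),"side2.png"); i=cv2.imread("pics/side2.png")
cv2.imwrite("pics/side2c.png",cv2.resize(i[100:240,190:380],(760,560)))
print(status.sense()["clock"])
```

```text
hit False [ 0.5551 -0.2345  0.0792] tip z 0.06220623828724102 [-0.1 -0.1 -0.6]
8.0583
```

View pics/side2c.png

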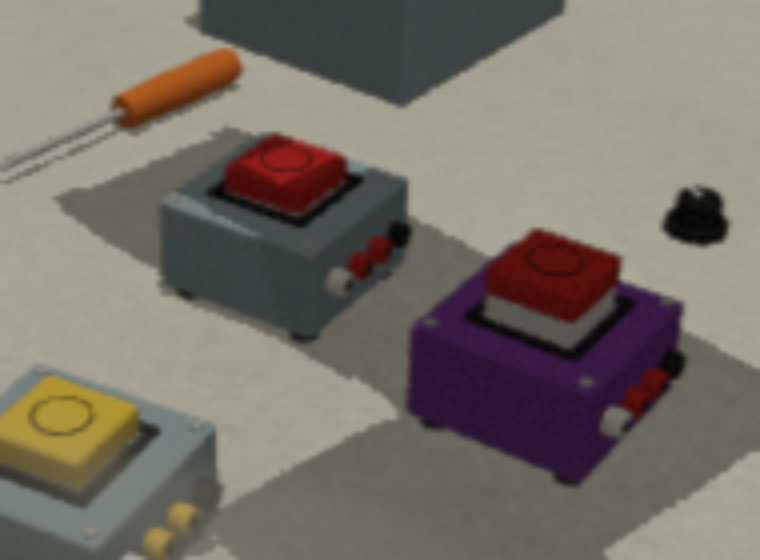

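The force was near zero even though the computed tip height was 62 mm, and red is still latched. So the tips aren't where I assumed. I'll lower them again to just above the cap and look.

Run:
```python
from h import *
r.movel([.555,-.2345,.095],rate=.15,f_stop=10)
print(status.sense()["contact_force"],status.sense()["position"],status.sense()["gripper_width"])
a=vision.camera("side")[80:220,190:370]; b=vision.camera("wrist")
save(np.hstack([cv2.resize(a,(400,311)),cv2.resize(b,(400,311))]),"mid.png")
print(proj("side",[.555,-.2345,.0775]),proj("wrist",[.555,-.2345,.0775]),proj("wrist",[.555,-.2345,.078]),status.sense()["clock"])
```

```text
[ 0.64919684 -0.08549354  0.29186048] [ 0.55546268 -0.23470254  0.09558003] 0.0005852881221094214
[np.float64(261.85124720225275), np.float64(139.42436836155156)] [np.float64(249.69557994781388), np.float64(221.32260993204076)] [np.float64(249.6924528281325), np.float64(221.6483456690696)] 9.0083
```

View pics/mid.png

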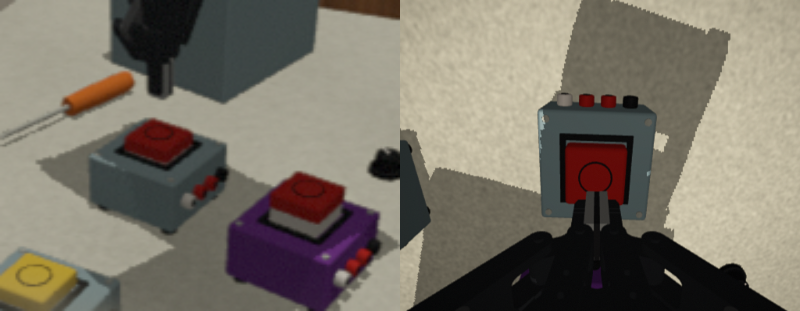

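```bash
python3 - <<'E'
from h import *
for z in(.0775,.085,.09,.1,.11,.12): print(z,np.round(proj("side",[.555,-.2345,z]),1),np.round(proj("wrist",[.555,-.2345,z]),1))
m=vision.camera_model("wrist");print(np.array(m["extrinsics"]).round(3))
print(status.sense()["joints"])
E
python3 -c "
import cv2
i=cv2.imread('pics/mid.png');cv2.imwrite('pics/midc.png',cv2.resize(i[0:250,60:240],(576,600)[::1]))"
```

```text
0.0775 [261.9 139.4] [249.7 221.3]
0.085 [261.9 136.3] [249.6 226.4]
0.09 [261.9 134.3] [249.6 230. ]
0.1 [262.  130.1] [249.5 237.7]
0.11 [262.  125.8] [249.5 246.3]
0.12 [262.1 121.5] [249.4 255.9]
[[-0.171 -0.934 -0.314  0.637]
 [-0.985  0.162  0.053 -0.25 ]
 [ 0.001  0.318 -0.948  0.261]
 [ 0.     0.     0.     1.   ]]
[-4.50051658e-01  5.47102174e-01  1.80994271e+00  4.92026404e-06
  7.82781921e-01  1.29069418e+00]
```

View pics/midc.png

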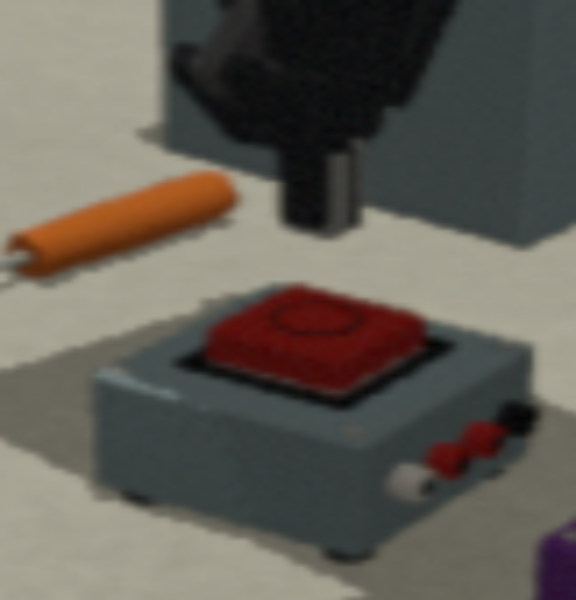

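Run:
```python
from h import *
P=[]
pts={"side":(190+ (60+322/3.2)/2.222, 80+(224/2.4)/2.2214),"wrist":((597-400)*512/400,192*384/311)}
A=np.zeros((3,3));b=np.zeros(3)
for c,p in pts.items():
    o=np.array(vision.camera_model(c)["extrinsics"])[:3,3]; d=pix2z(c,p,0)-o; d/=np.linalg.norm(d); Q=np.eye(3)-np.outer(d,d);A+=Q;b+=Q@o
X=np.linalg.solve(A,b);print(pts,X,[proj(c,X) for c in pts])
```

```text
{'side': (262.2884788478848, 122.01554575192822), 'wrist': (252.16, 237.06752411575562)} [ 0.5594419  -0.23882459  0.11462673] [[np.float64(260.87331095412964), np.float64(122.6227683504703)], [np.float64(256.0885406109855), np.float64(241.942469302937)]]
```

Triangulated, the tips stand about 17–19 mm above the reported TCP instead of 17 mm below it, so the first "press" stopped in the air about 20 mm above the cap. Their x and y over the cap are fine. I'll descend on force and let that find the hard stop.

Run:
```python
from h import *
x,y=.555,-.2345
for z in (.07,.066,.062,.058,.054,.050,.046,.042,.038):
    hit=r.movel([x,y,z],rate=.03,f_stop=18)
    s=status.sense(); print(z,hit,np.round(s["position"],4),np.round(s["contact_force"],1))
    if hit: break
print(s["clock"])
r.movel([x,y,.15],rate=.12)
i=vision.camera("side"); save(cv2.resize(i[100:240,190:380],(760,560)),"side3c.png")
print(status.sense()["clock"])
```

```text
0.07 False [ 0.5552 -0.2346  0.0702] [-0.6 -0.1 -0.3]
0.066 False [ 0.5548 -0.2344  0.0658] [-0.   0.3 -0.4]
0.062 False [ 0.5548 -0.2344  0.0617] [ 0.3  0.4 -0.3]
0.058 False [ 0.5548 -0.2345  0.0578] [ 0.3 -0.7 -0.1]
0.054 False [ 0.5552 -0.2346  0.054 ] [ 0.1 -0.7  2.5]
0.05 False [ 0.5551 -0.2346  0.0499] [ 1.5 -0.   2.7]
0.046 False [ 0.555  -0.2345  0.0458] [ 0.2 -0.6  3.3]
0.042 True [ 0.5552 -0.2346  0.0436] [-4.1  2.2 20.8]
11.9
12.9917
```

View pics/side3c.png

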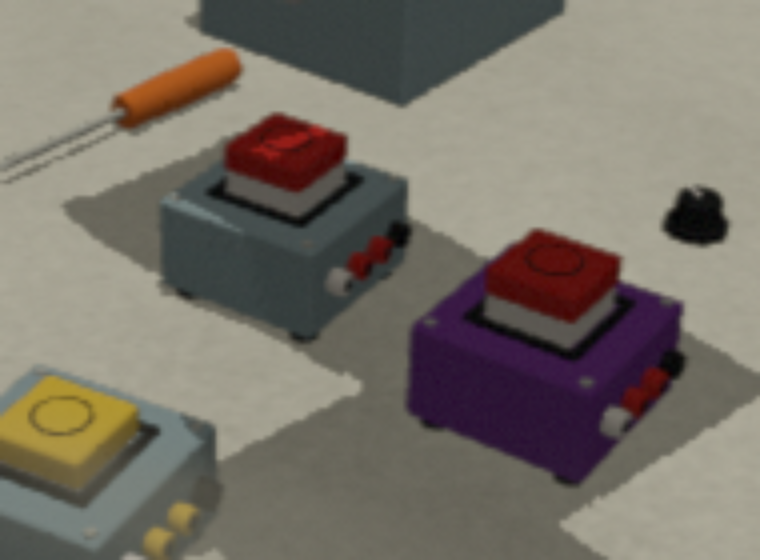

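Red is up: the white band shows at (285,190) in the crop. The hard stop came at TCP z = 0.0436, so the tips are 22 mm above the TCP. Blue is next.

Run:
```python
from h import *
x,y=.5135,.231
r.movel([.555,-.2345,.2],rate=.15)
r.move_ptp([x,y,.2],[np.pi,0,0.02])
i=vision.camera("wrist"); save(i,"w2.png")
for k in vision.mark_of("wrist","blue_top")[:2]: print(k["p"],k["point"],pix2z("wrist",k["point"],.09))
print(proj("wrist",[x,y,.09]),status.sense()["position"],status.sense()["clock"])
```

```text
0.96 [248.5, 176.3] [0.51621679 0.23174148 0.09      ]
[np.float64(249.26603480143444), np.float64(179.1542818279458)] [0.51400961 0.23010761 0.19996571] 15.2833
```

View pics/w2.png

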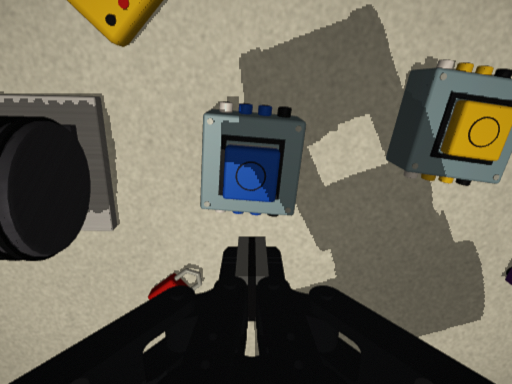

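The wrist view shows the blue cap's circle at (250,177), with the predicted point at (249,179). I'll press.

Run:
```python
from h import *
x,y=.515,.2312
r.movel([x,y,.078],rate=.12,f_stop=10)
hit=r.movel([x,y,.038],rate=.03,f_stop=18)
s=status.sense(); print(hit,np.round(s["position"],4),np.round(s["contact_force"],1))
r.sleep(.1)
r.movel([x,y,.2],rate=.12)
i=vision.camera("side"); save(cv2.resize(i,(768,576)),"side4.png")
s=status.sense();print(s["clock"],np.round(s["contact_force"],1))
```

```text
True [0.5152 0.2313 0.0436] [-3.5 -1.2 15.1]
19.1167 [ 0.9 -0.3  0.5]
```

View pics/side4.png

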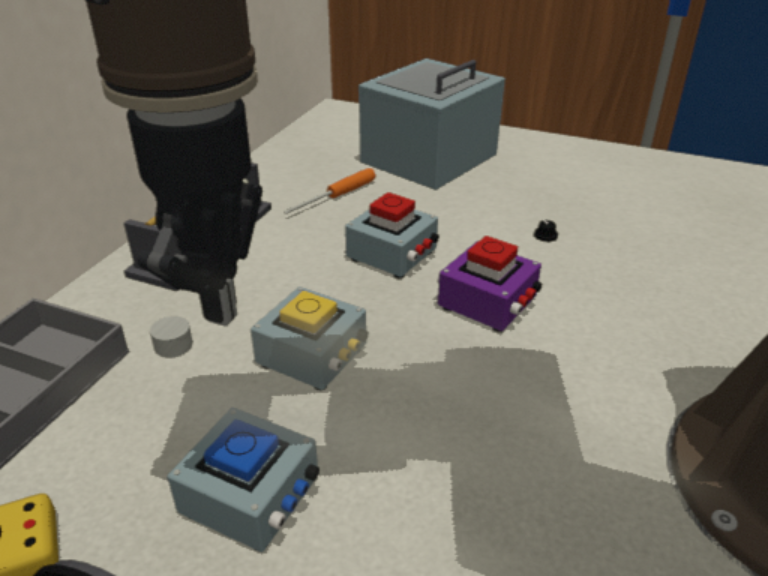

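Blue is down at (243,447) with no white band. Red is up at (392,210) with its white band showing. Yellow at (308,312) is still down and the purple one is untouched. The gripper is clear, so I'm handing in.

Run:
```python
from h import *
job.hand_in()
```

```text
the job is handed in; nothing more can be done
```

The bench is changed over from red to blue: I released the red carrier first, then latched the blue one down. I handed the job in soon after 19.1 s, the last clock reading, against the 42 s limit.

- **Red:** I pressed it to the hard stop (20.8 N up-force on the tool) and let go. The side camera then showed it up with its white band visible.
- **Blue:** I pressed it to the same stop height (15.1 N) and let go. The last side picture shows it latched down with red still up.
- **Left alone:** yellow and the purple look-alike were never touched. Yellow is still down, and the purple one looks unchanged.
- **Failed first try:** my first press on red stopped in the air and touched nothing. The fingertips are about 22 mm above the reported TCP, not the 17 mm below it that `r.tips_ahead` gives. I found this with the cameras, then used force to find the stop.
- **Clear of contact:** at my last reading before hand-in, the gripper was well above the carriers and the tool force was about zero.

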